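# Pack the bay of a clay-rolling board level with discs

## Task

The square bay in the wooden clay-rolling board has to be packed up level, so that a roller can run across it. Choose, out of the three wooden discs lying on the board, those whose thicknesses together come nearest to the depth of the bay, and get them into the bay, lying flat on top of one another, so that the top of the pile is level with the board. Leave any disc you do not need lying flat on the board, clear of the bay.

Things in the scene. Friction and masses are not known exactly. Their poses are not given: they have to be found in the camera images.
- board: fixed wooden board, 202 (its x) x 296 mm (its y), origin at the centre of its underside at table level, x away from the robot at yaw 0. Its flat top, the deck, is 46 mm up. An open-topped square bay, 92 mm, is centred at x +47, y 0, with deck 102 mm wide on its left, right and near sides; a back strip rises 10 mm above the deck. A stamp and a loupe, under 31 mm high, stand on its near corners
- bay_floor (a point): centre of the upper face of the fixed metal plate, 90 mm square, that is the floor of the bay. Its height differs from time to time: 26.5 to 40.5 mm below the deck. The bay's depth is the deck's height less the height of this point
- disc_thin: the thinnest of three wooden discs, 80 mm across, 10 mm thick, about 70 to 165 g, loose; they differ only in thickness. Origin at the centre of its underside, z up. It starts flat on the deck with clear deck between it and the bay: on the left, right or near side (which disc is where changes), centre within 10 mm of the board's (x, y) = (47, 97), (47, -97) or (-50, 0) mm
- disc_mid: the middle one of three wooden discs, 80 mm across, 16 mm thick, about 70 to 165 g, loose; they differ only in thickness. Origin at the centre of its underside, z up. It starts flat on the deck with clear deck between it and the bay: on the left, right or near side (which disc is where changes), centre within 10 mm of the board's (x, y) = (47, 97), (47, -97) or (-50, 0) mm
- disc_thick: the thickest of three wooden discs, 80 mm across, 22 mm thick, about 70 to 165 g, loose; they differ only in thickness. Origin at the centre of its underside, z up. It starts flat on the deck with clear deck between it and the bay: on the left, right or near side (which disc is where changes), centre within 10 mm of the board's (x, y) = (47, 97), (47, -97) or (-50, 0) mm
Things that resemble listed ones, but are neither listed nor needed, are in the scene too. Leave any red look-alike of the disc_mid alone.

How it is judged:
By the outcome, as a careful person would: the job done as asked, in the order asked, and still so for the second after the job is handed in, with the robot touching nothing.
It also fails if it takes over 40 s, if anything falls off the work surface, if the arm or the gripper's body presses on something with over 40 N, if the wrist force passes 120 N, or if a joint passes its speed limit or range.

## Robot

A 6-joint arm with a two-finger parallel gripper is mounted at the origin on the work surface; the furniture and walls round the work are solid. World frame = base frame: x ahead of the robot, y to its left, z up, the work surface at z = 0. Lengths are in mm, angles in rad, forces in N, time in s.
With the tool pointing down it reaches from about 350 to 875 mm from the base axis. Payload 4.2 kg.
Tool frame: the origin (TCP) lies between the finger pads; the fingertips stand 14 mm ahead of it and the grasp point (between the pads) lies 5 mm behind it; z points along the fingers, y is the direction in which the jaws open and shut (so a half turn about z gives the same grasp; the last joint's range is limited). The gripper opens to 87 mm and grips with 3 to 60 N. Pads are 19 mm wide; open, the fingers measure 117 mm over their backs; the gripper's body (75 mm by 190 mm) begins 51 mm behind the grasp point.
Start: joints at [1.565, 0.385, 0.008, 0, -1.194, -0.259], TCP at [163.541, 603.203, 236.55] pointing down, gripper open.
Joint ranges: [-3.14, 3.14], [-1.21, 2.06], [-1.07, 1.41], [-3.16, 2.05], [-2.99, -0.16], [-3.1, 3.1]. Speed limits (rad/s): [2.79, 2.79, 3.14, 3.14, 3.14, 3.14].

## Interface

Orientations are given as a 3x3 rotation matrix whose columns are the frame's x, y, z axes.
In Python, from station import ctrl gives the robot as it stands.
- The arm moves only by the tool step_arm, never from a script. Its argument "steps" is a list of rows, each a list of 3 entries, a list of its own where there are three numbers: the shift along the tool's x, y, z in mm, then the turn about the tool's z in degrees, then the opening, from 0 (shut) to 1 (fully open). A call has 1 to 8 rows; each row shifts and turns the pose as measured when the row begins, along the tool's axes as they then stand; what a row does not reach is not made up. A row lasts 1/12 s, in which the tool goes at most 41.7 mm and 7.16 degrees, less where a joint would pass 70% of its speed; a pose out of reach is approached as far as the arm can. A call with a gripper value outside its range is refused whole. The fingers move at their own pace and stop on an object; the grip force is fixed at half the most. Time passes only in rows, so rows that do not move let the fingers close. It gives the time, the measured TCP pose, the force and the opening at its end, in the units of the state.
- ctrl.get_state(): the state, without advancing time (a new reading comes with each control period).
- ctrl.camera(name): name is "scene" or "top" or "wrist"; returns the picture (420x560x3 uint8, red, green, blue); there is no depth.
- ctrl.camera_info(name): a dict with "fovy" (degrees; the focal length in pixels is half the picture's height over the tangent of half this angle, whatever the lens; pixels are square), "cx", "cy" (the principal point, pixels), "view" (4x4, takes a point from world to camera coordinates). Camera axes: x right, y down, z forward; pixel columns grow to the right and rows downward; lengths in mm; the calibration is good to about 2 mm. A picture is of the moment at which its call begins: read the wrist's pose just before it. camera_info takes no time and is no camera call; for the wrist camera it gives the pose at the moment of the call.
- ctrl.close_job(): hands the job in, once; it reports no verdict.
Trained networks look in the newest picture that a camera, given by its name, has taken for a name from the list of things; names that differ only in an ending like _2 or _b are one class to them, and where a whole thing is asked for, a point or a joint stands for the part that bears it (a point fixed in the world has none). Each returns a list of dicts, best first, with "conf" (0 to 1); they miss things now and then, are a little off and sometimes report something else, mostly with a low value. They report only what shows in the picture. A call takes as long as a camera call. They do not tell look-alikes from the thing itself.
- ctrl.spot_in(camera, target): "box" ([left, top, width, height] in pixels, round what is visible of it).
The state is a dict: "clock": time; "joint_positions": joint angles; "joint_vel": joint speeds; "tau": joint torques, N m; "tool_pos": TCP position; "eef_rot": TCP orientation; "contact_force": force on the tool from outside, world axes, zero at the start; "ft_torque": the same for the moment, N m; "width": finger opening in mm.
Only numpy, scipy, OpenCV 4.12 (cv2) and the standard library are available. Lean on these libraries where they do the work, as an engineer would, in place of code of your own. Each camera call takes 0.05 s, during which the arm holds its last target.

## Working session

There is one attempt and no reset: what is moved stays moved. The work goes in short steps, Python scripts to look and compute and a tool call to move; the robot and the scene stay as the last step left them, time stands still between calls to the robot, and variables do not carry over. Pictures are saved under pics/ and viewed, and the job is handed in when it is done.

Besides the shell and the picture viewer there is one more tool, called after "Emit:" by a JSON object that holds its "name" and its "arguments", one argument or row to a line. step_arm: Moves the arm, as the interface text tells. Its arguments: {"type":"object","properties":{"steps":{"type":"array"}},"required":["steps"]}

```bash
mkdir -p pics; ls; python3 - <<'E'
from station import ctrl
import cv2
for n in ("scene","top","wrist"):
    cv2.imwrite(f"pics/{n}0.png",ctrl.camera(n)[:,:,::-1])
    i=ctrl.camera_info(n);print(n,i['fovy'],i['cx'],i['cy'],i['view'])
    for t in ("board","disc_thin","disc_mid","disc_thick","bay_floor"):
        try: print(t,[(d['box'],d['conf']) for d in ctrl.spot_in(n,t)][:5])
        except Exception as e: print(t,e)
s=ctrl.get_state();print(s)
E
```

```text
pics
scene 48.63337595126107 281.31056591725417 208.07066066328608 [[ 9.17319786e-01 -3.98060601e-01  8.49518896e-03 -4.23143023e+02]
 [-3.02310984e-01 -7.10235165e-01 -6.35746867e-01  2.24025364e+02]
 [ 2.59099362e-01  5.80614991e-01 -7.71850862e-01  7.51340726e+02]
 [ 0.00000000e+00  0.00000000e+00  0.00000000e+00  1.00000000e+00]]
board [([233.8, 169.7, 159.6, 164.1], 0.93)]
disc_thin [([285.0, 175.9, 50.8, 35.4], 0.73), ([303.7, 219.8, 53.5, 40.6], 0.69)]
disc_mid [([257.2, 224.5, 48.1, 42.6], 0.7), ([248.0, 154.9, 38.2, 28.5], 0.6), ([181.0, 162.0, 36.7, 34.9], 0.6)]
disc_thick [([330.8, 250.3, 46.6, 48.6], 0.97), ([231.6, 168.8, 162.0, 168.4], 0.34)]
bay_floor [([304.9, 218.9, 49.3, 41.5], 0.8)]
top 52.6769383927638 282.1875207322149 204.4315147758185 [[ 2.86189256e-02 -9.99469300e-01 -1.55587625e-02  4.42863583e+01]
 [-9.98815105e-01 -2.79803429e-02 -3.98181723e-02  4.74970060e+02]
 [ 3.93617013e-02  1.66798803e-02 -9.99085801e-01  8.90681168e+02]
 [ 0.00000000e+00  0.00000000e+00  0.00000000e+00  1.00000000e+00]]
board [([242.7, 130.8, 158.3, 118.1], 0.56)]
disc_thin [([256.5
[... 702 characters left out ...]
05,
       -1.19397539e+00, -2.58615766e-01]), 'joint_vel': array([ 0.0005961 ,  0.00074406, -0.0007761 ,  0.00077831,  0.00158398,
       -0.00037295]), 'tau': array([-1.75684909e-04, -3.90455353e+01,  1.87620914e+01,  4.22447428e+00,
        1.54768839e-02, -2.21872978e-05]), 'tool_pos': array([163.53157965, 603.20191396, 236.54041092]), 'eef_rot': array([[ 9.65140693e-01, -2.61731623e-01, -2.15911952e-05],
       [-2.61731623e-01, -9.65140693e-01,  4.90742072e-06],
       [-2.21229683e-05,  9.14747129e-07, -1.00000000e+00]]), 'contact_force': array([-0.98549798,  0.01982272,  0.39944429]), 'ft_torque': array([-1.18708598e-03, -4.56448637e-05, -1.85887764e-02]), 'width': 87.37471557713417}
```

```bash
python3 - <<'E'
import cv2
a=cv2.imread("pics/scene0.png")[130:350,170:410];b=cv2.imread("pics/top0.png")[110:290,170:420]
cv2.imwrite("pics/sc.png",cv2.resize(a,None,fx=2.7,fy=2.7,interpolation=2));cv2.imwrite("pics/tc.png",cv2.resize(b,None,fx=3,fy=3,interpolation=2))
E
```

```text
(no output)
```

View pics/sc.png

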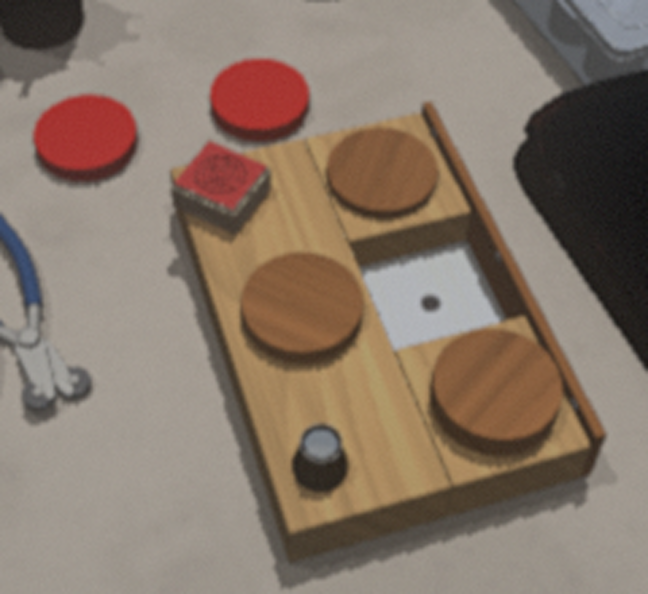

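View pics/tc.png

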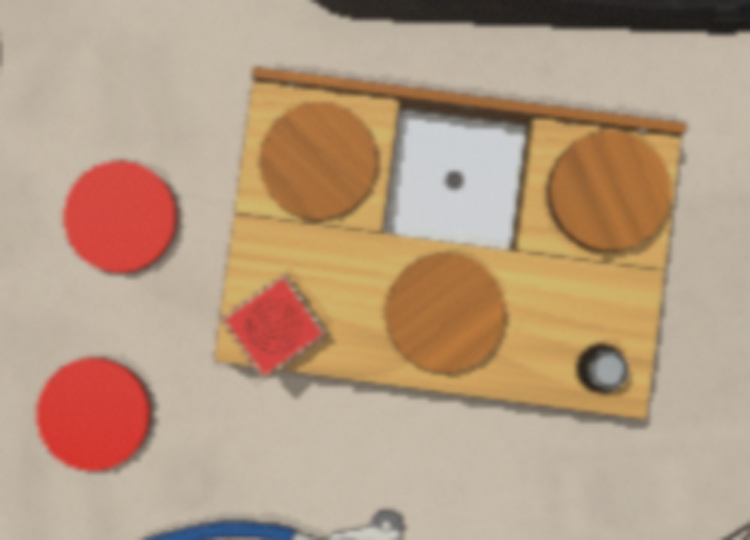

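View pics/scene0.png

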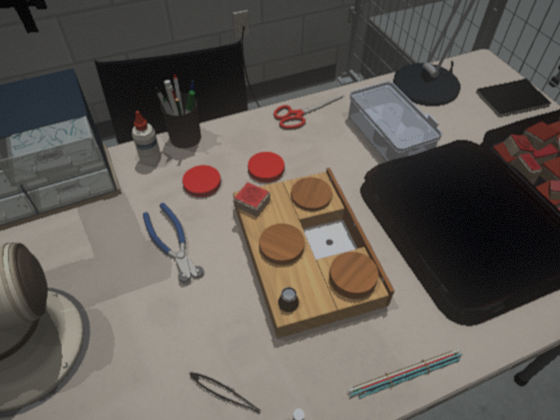

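View pics/top0.png

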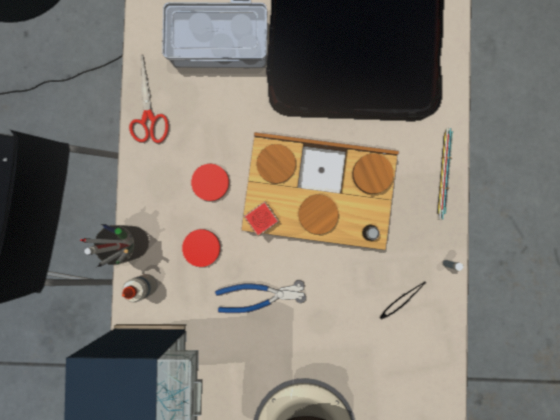

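```bash
cat > h.py <<'E'
import numpy as np, cv2
from station import ctrl
def K(i):
    f=210/np.tan(np.radians(i['fovy'])/2); return f,i['cx'],i['cy']
def proj(i,P):
    f,cx,cy=K(i);V=np.array(i['view']);c=V[:3,:3]@np.array(P,float).T+V[:3,3:4]
    return np.stack([f*c[0]/c[2]+cx,f*c[1]/c[2]+cy],1)
def onz(i,uv,z):
    f,cx,cy=K(i);V=np.array(i['view']);R=V[:3,:3];o=-R.T@V[:3,3]
    d=R.T@np.array([(uv[0]-cx)/f,(uv[1]-cy)/f,1]);return o+d*(z-o[2])/d[2]
def bw(p,B): # board pts -> world
    x,y,a=p;c,s=np.cos(a),np.sin(a);B=np.atleast_2d(B).astype(float)
    return np.c_[x+c*B[:,0]-s*B[:,1],y+s*B[:,0]+c*B[:,1],B[:,2]]
E
python3 - <<'E'
from h import *
from scipy.optimize import least_squares
it=ctrl.camera_info("top");isc=ctrl.camera_info("scene")
c=lambda u,v,s,a,b:(u/s+a,v/s+b)
T=[((-101,148,46),c(216,361,3,170,110)),((-101,-148,46),c(648,419,3,170,110)),((101,148,56),c(254,68,3,170,110)),((101,-148,56),c(686,124,3,170,110)),((47-46,-46,46),c(514,249,3,170,110)),((1,46,46),c(388,232,3,170,110))]
S=[((-101,148,46),c(172,172,2.7,170,130)),((-101,-148,46),c(288,528,2.7,170,130)),((101,148,56),c(428,103,2.7,170,130)),((101,-148,56),c(603,435,2.7,170,130)),((1,46,46),c(355,243,2.7,170,130)),((1,-46,46),c(397,349,2.7,170,130))]
def r(p,w=3):
    o=[]
    if w&1:o.append(proj(it,bw(p,[a for a,_ in T]))-np.array([b for _,b in T]))
    if w&2:o.append(proj(isc,bw(p,[a for a,_ in S]))-np.array([b for _,b in S]))
    return np.concatenate(o).ravel()
for w in(1,2,3):
    q=least_squares(r,[450,0,0],args=(w,));print(w,q.x,np.round(q.fun,1))
p=q.x;np.save('p.npy',p)
for n,b,t in(("L",(256.5,144.3,38.3,40.1),10),("N",(298.9,194,43.2,40.3),16),("R",(354,154.9,40.6,38.5),22)):
    print(n,onz(it,(b[0]+b[2]/2,b[1]+b[3]/2),46+t))
print(bw(p,[(47,97,0),(-50,0,0),(47,-97,0),(47,0,0)]))
E
```

```text
1 [ 5.01588107e+02 -1.91169199e+01 -1.02890621e-01] [-0.5  0.3  0.3  0.3 -0.4 -0.7  1.  -0.7  1.2  0.5 -1.7  0.3]
2 [ 5.03228536e+02 -1.75586426e+01 -1.10790314e-01] [-0.7 -2.   0.1  2.   1.8 -1.3  2.   0.2 -2.3 -0.7 -1.  -0.1]
3 [ 5.02385058e+02 -1.83891512e+01 -1.06881863e-01] [-1.  -0.4 -0.3  0.2 -0.5 -1.4  0.8 -0.8  0.8  0.2 -2.  -0.2 -1.2 -1.4
  0.2  2.8  1.3 -0.9  2.   0.5 -2.6 -0.2 -1.2  0.4]
L [552.40986836  72.48150214  56.        ]
N [454.21357889 -20.12603748  62.        ]
R [ 536.46846713 -124.27962325   68.        ]
[[ 559.46466873   73.04343645    0.        ]
 [ 452.6703799   -13.05522714    0.        ]
 [ 538.76904349 -119.84951598    0.        ]
 [ 549.11685611  -23.40303976    0.        ]]
```

```bash
python3 - <<'E'
from h import *
V=np.array(ctrl.camera_info("wrist")['view']);o=-V[:3,:3].T@V[:3,3];s=ctrl.get_state()
E=s['eef_rot'];print(E.T@(o-s['tool_pos']),E.T@V[:3,:3].T)
E
```

```text
[  81.90573813   -0.3102212  -148.85284276] [[-9.54863222e-04 -9.55713592e-01 -2.94296818e-01]
 [ 9.99999490e-01 -1.00958442e-03  3.40160579e-05]
 [-3.29627091e-04 -2.94296636e-01  9.55714069e-01]]
```

Emit:
{"name": "step_arm", "arguments": {
  "steps": [
    [[10, 10, -35], 0, 1],
    [[20, 20, -28], 0, 1],
    [[27, 28, -12], 0, 1],
    [[28, 29, -8], 0, 1],
    [[28, 29, -5], 0, 1],
    [[28, 29, -5], 0, 1],
    [[28, 29, -5], 0, 1],
    [[28, 29, -5], 0, 1]
  ]
}}

```text
clock: 1.57
tool_pos: [301.7, 353.2, 341.4]
eef_rot: [[0.968, -0.251, 0.002], [-0.251, -0.968, -0.004], [0.003, 0.004, -1.0]]
contact_force: [0.6, -0.6, 0.3]
width: 86.7
```

Emit:
{"name": "step_arm", "arguments": {
  "steps": [
    [[28, 27, 0], -1, 1],
    [[28, 28, 0], -2, 1],
    [[28, 28, 0], -2, 1],
    [[28, 28, 0], -2, 1],
    [[28, 28, 4], -1, 1],
    [[28, 28, 8], 0, 1],
    [[28, 28, 8], 0, 1],
    [[28, 28, 8], 0, 1]
  ]
}}

```text
clock: 2.23
tool_pos: [491.7, 84.0, 322.4]
eef_rot: [[0.995, -0.101, 0.017], [-0.102, -0.995, 0.009], [0.016, -0.011, -1.0]]
contact_force: [0.8, 1.9, -0.0]
width: 87.0
```

Emit:
{"name": "step_arm", "arguments": {
  "steps": [
    [[28, 28, 8], 0, 1],
    [[24, 28, 18], 0, 1],
    [[24, 20, 20], 0, 1],
    [[4, 4, 10], 0, 1],
    [[0, 0, 0], 0, 1]
  ]
}}

```text
clock: 2.65
tool_pos: [568.8, -13.2, 264.1]
eef_rot: [[0.994, -0.111, 0.018], [-0.111, -0.994, 0.009], [0.017, -0.011, -1.0]]
contact_force: [0.1, 0.1, -0.8]
width: 86.9
```

```bash
python3 - <<'E'
from h import *
import pickle
i=ctrl.camera_info("wrist");im=ctrl.camera("wrist")
pickle.dump((i,im),open("w1.pkl","wb"))
cv2.imwrite("pics/w1.png",cv2.resize(im[:,:,::-1],(800,600),interpolation=2))
for t in("disc_thin","disc_mid","disc_thick","bay_floor"):print(t,[(d['box'],d['conf']) for d in ctrl.spot_in("wrist",t)][:4])
s=ctrl.get_state();print(s['clock'],s['tool_pos'],s['eef_rot'])
p=np.load('p.npy');print(proj(i,bw(p,[(47,0,12),(1,46,46),(1,-46,46),(93,46,46),(93,-46,46),(-101,148,46)])).round(1))
E
```

```text
disc_thin [([173.6, 172.4, 68.5, 69.7], 0.73), ([159.6, 151.3, 265.8, 143.8], 0.48)]
disc_mid [([84.5, 209.6, 60.8, 55.4], 0.71), ([261.5, 249.1, 64.2, 42.9], 0.56)]
disc_thick [([342.6, 167.7, 74.4, 76.7], 0.61)]
bay_floor [([250.8, 165.9, 81.1, 64.8], 0.58)]
2.9 [569.19549925 -10.31999323 268.5678107 ] [[ 0.99408412 -0.10548305  0.02588594]
 [-0.10577544 -0.99433778  0.01019494]
 [ 0.02466398 -0.01287272 -0.99961292]]
[[291.4 196.8]
 [253.7 240.7]
 [330.2 240.6]
 [251.5 164.3]
 [333.3 164. ]
 [177.2 314.4]]
```

View pics/w1.png

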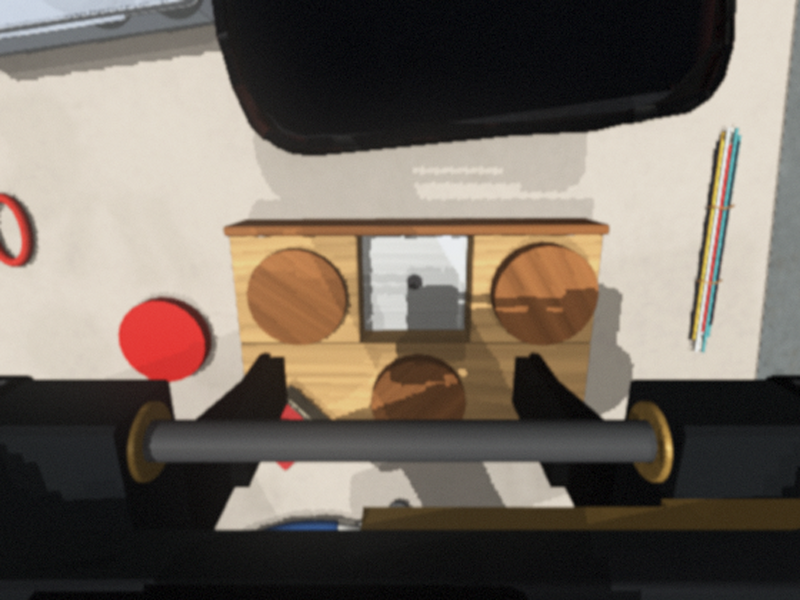

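Emit:
{"name": "step_arm", "arguments": {
  "steps": [
    [[-10, 20, 5], 0, 1],
    [[-10, 35, 5], 0, 1],
    [[-10, 35, 5], 0, 1],
    [[0, 30, 5], 0, 1],
    [[0, 0, 0], 0, 1],
    [[0, 0, 0], 0, 1]
  ]
}}

```text
clock: 3.4
tool_pos: [527.4, -121.6, 254.7]
eef_rot: [[0.995, -0.088, 0.044], [-0.088, -0.996, 0.013], [0.043, -0.017, -0.999]]
contact_force: [0.0, -0.0, 0.1]
width: 87.1
```

```bash
cat > snap.py <<'E'
import sys,pickle
from h import *
n=sys.argv[1]
i=ctrl.camera_info("wrist");im=ctrl.camera("wrist")
pickle.dump((i,im),open(n+".pkl","wb"))
cv2.imwrite(f"pics/{n}.png",cv2.resize(im[:,:,::-1],(800,600),interpolation=2))
s=ctrl.get_state();print(s['clock'],s['tool_pos'],s['eef_rot'],s['contact_force'])
E
python3 snap.py w2
```

```text
3.45 [ 527.54154602 -121.26915327  254.85057386] [[ 0.99521391 -0.08720404  0.04409913]
 [-0.08783775 -0.99605461  0.01263903]
 [ 0.04282297 -0.0164521  -0.99894721]] [ 0.62634966 -0.25098463 -0.06136436]
```

Emit:
{"name": "step_arm", "arguments": {
  "steps": [
    [[0, -25, 0], 0, 1],
    [[0, -40, 0], 0, 1],
    [[0, -40, 0], 0, 1],
    [[0, -40, 0], 0, 1],
    [[0, -40, 0], 0, 1],
    [[0, -40, 0], 0, 1],
    [[0, -15, 0], 0, 1],
    [[0, 0, 0], 0, 1]
  ]
}}

```text
clock: 4.12
tool_pos: [548.8, 136.6, 267.6]
eef_rot: [[0.995, -0.074, 0.06], [-0.076, -0.997, 0.019], [0.059, -0.024, -0.998]]
contact_force: [0.3, 0.2, -0.4]
width: 87.1
```

```bash
python3 snap.py w3; python3 - <<'E'
import cv2,numpy as np
o=[]
for n in("w2","w3"):
    import pickle
    i,im=pickle.load(open(n+".pkl","rb"));o.append(im[:,:,::-1])
cv2.imwrite("pics/w23.png",np.vstack(o)[:,:,:] if 0 else cv2.resize(np.hstack(o),(800,300)))
E
```

```text
4.1667 [548.70980741 135.65075032 267.72488149] [[ 0.99534778 -0.07497991  0.06050466]
 [-0.07625945 -0.99690467  0.01912011]
 [ 0.05888376 -0.02364521 -0.99798477]] [0.5720602  0.24220833 0.07590406]
```

View pics/w2.png

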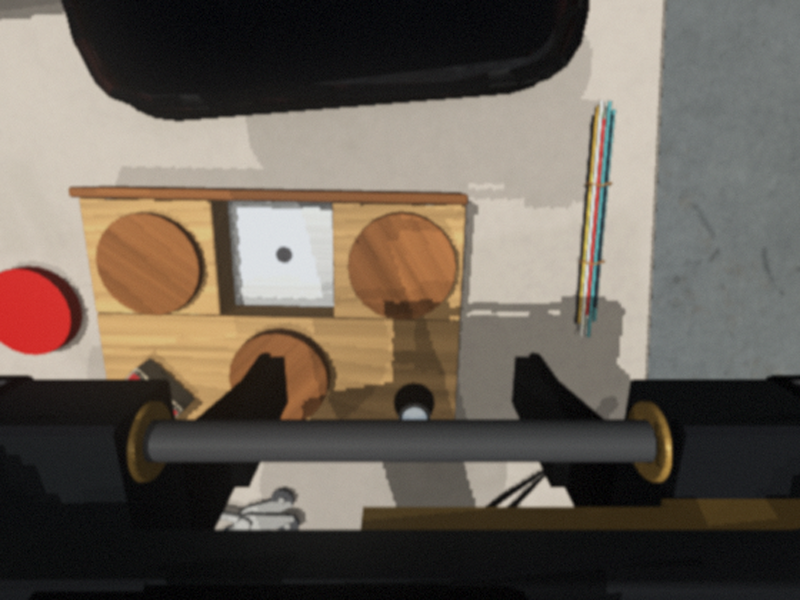

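View pics/w3.png

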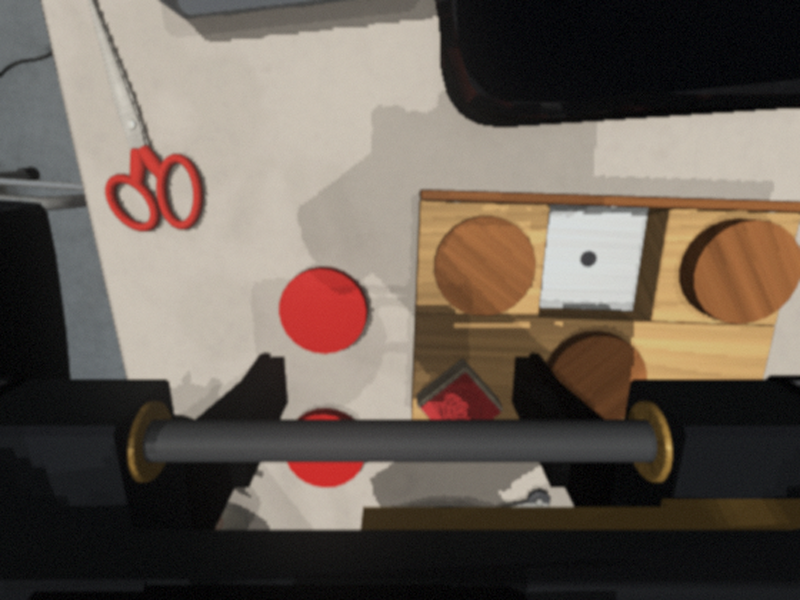

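Emit:
{"name": "step_arm", "arguments": {
  "steps": [
    [[0, 0, 0], 0, 1],
    [[0, 0, 0], 0, 1],
    [[0, 0, 0], 0, 1]
  ]
}}

```text
clock: 4.42
tool_pos: [547.8, 136.5, 268.8]
eef_rot: [[0.995, -0.072, 0.061], [-0.073, -0.997, 0.02], [0.06, -0.024, -0.998]]
contact_force: [-0.1, -0.5, 0.3]
width: 87.1
```

```bash
python3 - <<'E'
import pickle,cv2,numpy as np
from h import ctrl
o=[]
for n,(a,b) in(("w2",(130,120)),("w3",(350,120))):
    i,im=pickle.load(open(n+".pkl","rb"));o.append(cv2.resize(im[b:b+120,a:a+130,::-1],None,fx=6,fy=6,interpolation=2)[:,:780])
    cv2.imwrite(f"pics/c{n}.png",cv2.resize(im[b:b+100,a:a+130,::-1],None,fx=6,fy=6,interpolation=2))
s=ctrl.get_state();print(s['tool_pos'],s['eef_rot'][:,2])
E
```

```text
[547.80897532 136.54159582 268.81109878] [ 0.06147652  0.01981073 -0.99791191]
```

View pics/cw2.png

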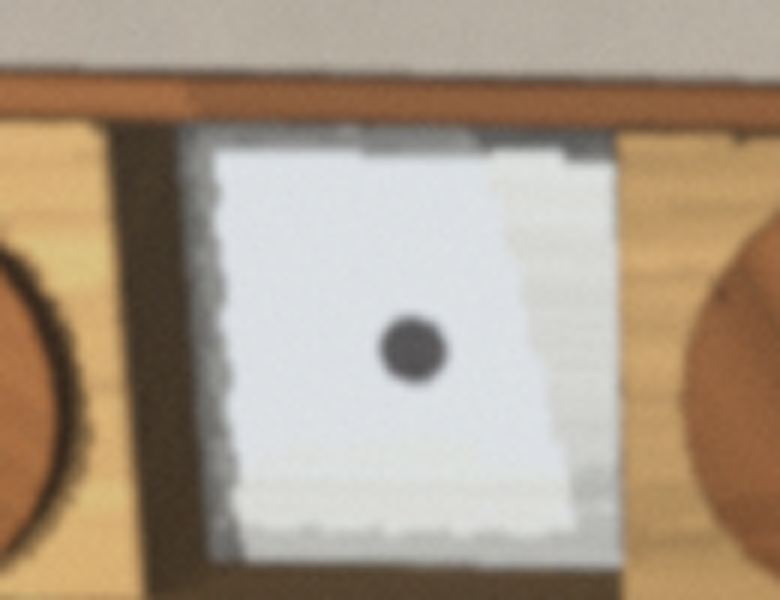

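View pics/cw3.png

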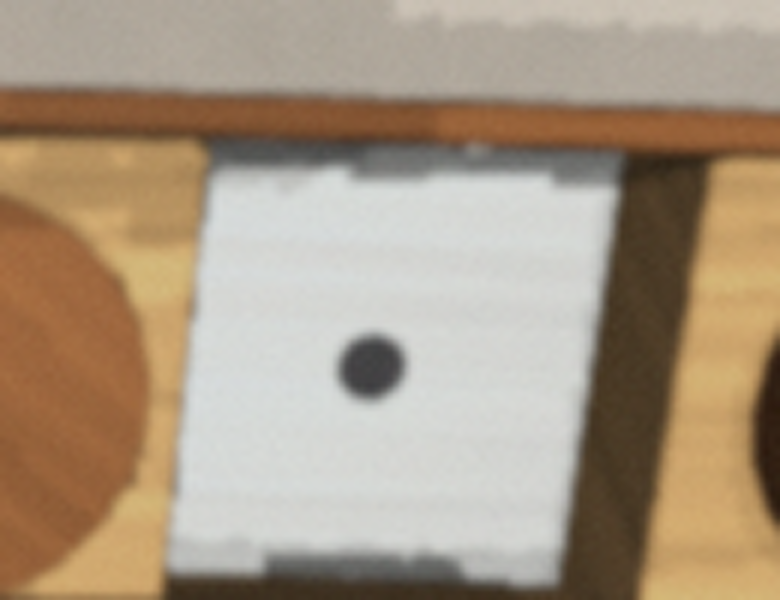

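```bash
cat > fit.py <<'E'
from h import *
import pickle
from scipy.optimize import least_squares
D={"w2":dict(off=(130,120),hole=(413,349),dl=[(110,125),(128,349),(145,560)],dr=[(616,160),(619,349),(622,540)],fl=[(180,140),(195,349),(208,550)],fr=[],nd=[]),
"w3":dict(off=(350,120),hole=(371,367),dl=[(206,165),(187,367),(168,570)],dr=[(708,170),(677,367),(645,570)],fl=[],fr=[(622,175),(593,367),(563,570)],nd=[])}
I={n:pickle.load(open(n+".pkl","rb"))[0] for n in D}
def toB(p,P):
    c,s=np.cos(p[2]),np.sin(p[2]);d=P[:2]-p[:2];return np.array([c*d[0]+s*d[1],-s*d[0]+c*d[1]])
def res(q):
    p=q[:3];dep=q[3];r=[]
    for k,n in enumerate(D):
        o=q[4+2*k:6+2*k];E=D[n];g=lambda uv:(uv[0]/6-.5+.08+E['off'][0]+o[0],uv[1]/6-.42+E['off'][1]+o[1])
        r+=list(toB(p,onz(I[n],g(E['hole']),46-dep))-[47,0])
        for key,y,z in(('dl',46,46),('dr',-46,46),('fl',45,46-dep),('fr',-45,46-dep)):
            r+=[ (toB(p,onz(I[n],g(u),z))[1]-y)*(1 if 'd' in key else .5) for u in E[key]]
        r+=list(o/1.5)
    return np.array(r)
q=least_squares(res,[502,-18,-.1,32,0,0,0,0]);J=np.linalg.inv(q.jac.T@q.jac)
print(q.x.round(3),'sd dep',np.sqrt(J[3,3]*np.mean(q.fun**2)));print(q.fun.round(2))
print('bay',bw(q.x[:3],[(47,0,0)]))
np.save('p2.npy',q.x)
E
python3 fit.py
```

```text
[ 5.03613e+02 -1.65010e+01 -1.03000e-01  2.95840e+01 -2.84000e-01
  1.61000e-01  2.94000e-01 -1.19000e-01] sd dep 0.3544648283436564
[ 0.02  0.34 -0.38 -0.15  0.08 -0.12  0.09  0.32 -0.38 -0.26  0.   -0.19
  0.11 -0.02  0.04  0.56  0.24 -0.12  0.03 -0.16 -0.35 -0.01 -0.04 -0.13
  0.2  -0.08]
bay [[550.36173235 -21.34988004   0.        ]]
```

Emit:
{"name": "step_arm", "arguments": {
  "steps": [
    [[0, 20, 5], 0, 0],
    [[-2, 36, 10], 0, 0],
    [[-2, 36, 15], 0, 0],
    [[-4, 30, 20], 0, 0],
    [[-4, 25, 25], 0, 0],
    [[0, 8, 30], 0, 0],
    [[0, 0, 20], 0, 0],
    [[0, 0, 0], 0, 0]
  ]
}}

```text
clock: 5.08
tool_pos: [532.3, -28.5, 139.4]
eef_rot: [[0.994, -0.083, 0.073], [-0.085, -0.996, 0.022], [0.071, -0.028, -0.997]]
contact_force: [0.3, -0.3, -0.0]
width: 41.4
```

Emit:
{"name": "step_arm", "arguments": {
  "steps": [
    [[0, 0, 0], 0, 0],
    [[0, 0, 0], 0, 0],
    [[0, 0, 0], 0, 0],
    [[0, 0, 0], 0, 0]
  ]
}}

```text
clock: 5.42
tool_pos: [533.7, -30.1, 142.8]
eef_rot: [[0.993, -0.085, 0.077], [-0.087, -0.996, 0.022], [0.075, -0.028, -0.997]]
contact_force: [-0.1, 1.1, 0.7]
width: 14.9
```

```bash
python3 - <<'E'
from h import ctrl
s=ctrl.get_state();print(s['tool_pos'],s['eef_rot'][:,2],s['joint_positions'],s['joint_vel'])
E
```

```text
[533.66654284 -30.1225087  142.75435402] [ 0.07678341  0.02194087 -0.99680635] [ 0.24572573  0.28912398 -0.39729363 -0.00361352 -0.80448247  1.24102945] [ 0.00202324 -0.0178751   0.02213329  0.00633492 -0.00726179  0.0011811 ]
```

Emit:
{"name": "step_arm", "arguments": {
  "steps": [
    [[10, 0, 0], 0, 0],
    [[10, 0, 0], 0, 0],
    [[10, 0, 0], 0, 0]
  ]
}}

```text
clock: 5.67
tool_pos: [564.9, -31.3, 149.3]
eef_rot: [[0.993, -0.082, 0.083], [-0.084, -0.996, 0.024], [0.081, -0.03, -0.996]]
contact_force: [0.9, -0.1, 0.2]
width: 1.9
```

```bash
python3 - <<'E'
from h import ctrl
s=ctrl.get_state();print(s['tool_pos'],s['eef_rot'][:,2],s['joint_positions'],s['joint_vel'])
E
```

```text
[564.93788813 -31.32166144 149.28115902] [ 0.08285457  0.02361231 -0.99628188] [ 0.22866353  0.32768071 -0.31873738 -0.00567154 -0.83822869  1.26212111] [-0.06741659  0.16599549  0.33550478 -0.00326548 -0.13285803  0.08192793]
```

Emit:
{"name": "step_arm", "arguments": {
  "steps": [
    [[0, 0, 10], 0, 0],
    [[0, 0, 10], 0, 0],
    [[0, 0, 10], 0, 0]
  ]
}}

```text
clock: 5.92
tool_pos: [572.8, -29.2, 121.9]
eef_rot: [[0.992, -0.08, 0.094], [-0.083, -0.996, 0.025], [0.092, -0.033, -0.995]]
contact_force: [-0.6, 0.4, 0.3]
width: 0.3
```

```bash
python3 - <<'E'
from h import ctrl
s=ctrl.get_state();print(s['tool_pos'],s['eef_rot'][:,2],s['joint_positions'],s['joint_vel'])
E
```

```text
[572.77507225 -29.22029693 121.91497161] [ 0.09413358  0.02540268 -0.99523544] [ 0.22963673  0.36696724 -0.34110217 -0.00477714 -0.76513246  1.26244961] [ 0.00438316  0.17162679 -0.12956576 -0.01301494  0.28988687  0.00063811]
```

Emit:
{"name": "step_arm", "arguments": {
  "steps": [
    [[0, 0, -30], 0, 0],
    [[0, 0, -30], 0, 0],
    [[0, 0, -30], 0, 0]
  ]
}}

```text
clock: 6.17
tool_pos: [556.7, -31.7, 198.5]
eef_rot: [[0.995, -0.083, 0.064], [-0.084, -0.996, 0.022], [0.062, -0.027, -0.998]]
contact_force: [0.5, 0.1, -0.2]
width: 0.7
```

Emit:
{"name": "step_arm", "arguments": {
  "steps": [
    [[-30, 0, 0], 0, 0],
    [[-30, 0, 0], 0, 0],
    [[-30, 0, 0], 0, 0]
  ]
}}

```text
clock: 6.42
tool_pos: [472.6, -23.3, 196.0]
eef_rot: [[0.994, -0.082, 0.078], [-0.084, -0.996, 0.022], [0.075, -0.029, -0.997]]
contact_force: [-0.4, -0.4, 1.2]
width: 0.6
```

Emit:
{"name": "step_arm", "arguments": {
  "steps": [
    [[0, 0, 0], 0, 0],
    [[0, 0, 0], 0, 0],
    [[0, 0, 0], 0, 0]
  ]
}}

```text
clock: 6.67
tool_pos: [464.0, -23.7, 192.7]
eef_rot: [[0.994, -0.081, 0.069], [-0.083, -0.996, 0.022], [0.067, -0.028, -0.997]]
contact_force: [0.7, -0.5, 0.2]
width: 0.5
```

```bash
python3 - <<'E'
from h import ctrl
s=ctrl.get_state();print(s['tool_pos'],s['eef_rot'][:,2],s['joint_positions'],s['joint_vel'],s['tau'])
E
```

```text
[464.02037567 -23.65877145 192.65155321] [ 0.06917665  0.02244266 -0.99735195] [ 0.29946693  0.11775994 -0.47910588 -0.00132131 -0.90114795  1.18979212] [ 0.00542069  0.00327642 -0.00601873  0.00852544  0.02060602  0.0030432 ] [ 1.18345278e-02 -2.39217353e+01  1.67824012e+01  3.67153220e+00
  2.16625161e-01 -6.54866439e-03]
```

```bash
cat > go.py <<'E'
import sys
from h import *
# go.py x y z [yawdeg of tool x axis] : tool-frame delta for TCP target
s=ctrl.get_state();E=np.array(s['eef_rot']);t=np.array([float(a) for a in sys.argv[1:4]])
d=E.T@(t-s['tool_pos']);yaw=np.degrees(np.arctan2(E[1,0],E[0,0]))
print('clk',s['clock'],'pos',s['tool_pos'].round(1),'z',E[:,2].round(3),'y',E[:,1].round(3),'yaw',yaw.round(2),'F',s['contact_force'].round(1),'w',round(s['width'],1))
print('delta tool',d.round(1),'len',np.linalg.norm(d).round(1))
E
python3 go.py 488 40 70
```

```text
clk 6.6667 pos [464.  -23.7 192.7] z [ 0.069  0.022 -0.997] y [-0.081 -0.996 -0.028] yaw -4.77 F [ 0.7 -0.5  0.2] w 0.5
delta tool [ 10.3 -61.9 125.4] len 140.3
```

Emit:
{"name": "step_arm", "arguments": {
  "steps": [
    [[2, -15, 25], 0, 0],
    [[2, -18, 35], 0, 0],
    [[2, -18, 30], 0, 0],
    [[3, -10, 20], 0, 0],
    [[1, -1, 8], 0, 0],
    [[0, 0, 0], 0, 0]
  ]
}}

```text
clock: 7.17
tool_pos: [495.2, 43.0, 73.3]
eef_rot: [[0.994, -0.082, 0.077], [-0.084, -0.996, 0.023], [0.075, -0.029, -0.997]]
contact_force: [-0.2, -0.1, 0.5]
width: 0.7
```

```bash
python3 go.py 488 40 60
```

```text
clk 7.1667 pos [495.2  43.   73.3] z [ 0.077  0.023 -0.997] y [-0.082 -0.996 -0.029] yaw -4.84 F [-0.2 -0.1  0.5] w 0.7
delta tool [-7.9  4.  12.6] len 15.4
```

Emit:
{"name": "step_arm", "arguments": {
  "steps": [
    [[-3, 1, 4], 0, 0],
    [[-2, 1, 4], 0, 0],
    [[0, 0, 3], 0, 0],
    [[0, 0, 3], 0, 0]
  ]
}}

```text
clock: 7.5
tool_pos: [492.7, 40.8, 60.5]
eef_rot: [[0.993, -0.083, 0.08], [-0.086, -0.996, 0.023], [0.078, -0.03, -0.997]]
contact_force: [-13.3, 7.1, 33.3]
width: 0.8
```

Emit:
{"name": "step_arm", "arguments": {
  "steps": [
    [[0, 0, 3], 0, 0]
  ]
}}

```text
clock: 7.58
tool_pos: [492.7, 40.8, 60.5]
eef_rot: [[0.993, -0.083, 0.08], [-0.085, -0.996, 0.023], [0.078, -0.03, -0.996]]
contact_force: [-16.2, 6.6, 37.3]
width: 0.5
```

Emit:
{"name": "step_arm", "arguments": {
  "steps": [
    [[0, 0, 3], 0, 0]
  ]
}}

```text
clock: 7.67
tool_pos: [492.7, 40.9, 60.6]
eef_rot: [[0.993, -0.083, 0.081], [-0.085, -0.996, 0.023], [0.079, -0.03, -0.996]]
contact_force: [-10.4, 3.2, 22.0]
width: 0.7
```

Emit:
{"name": "step_arm", "arguments": {
  "steps": [
    [[0, 0, -15], 0, 0],
    [[5, 4, -10], 0, 0]
  ]
}}

```text
clock: 7.83
tool_pos: [494.0, 35.4, 87.7]
eef_rot: [[0.993, -0.083, 0.081], [-0.085, -0.996, 0.024], [0.079, -0.031, -0.996]]
contact_force: [0.2, 0.3, -0.4]
width: 0.1
```

```bash
python3 go.py 549 -21 60
```

```text
clk 7.8333 pos [494.   35.4  87.7] z [ 0.081  0.024 -0.996] y [-0.083 -0.996 -0.031] yaw -4.92 F [ 0.2  0.3 -0.4] w 0.1
delta tool [57.3 52.5 30.7] len 83.5
```

Emit:
{"name": "step_arm", "arguments": {
  "steps": [
    [[15, 14, 2], 0, 0],
    [[20, 18, 2], 0, 0],
    [[15, 14, 4], 0, 0],
    [[5, 5, 10], 0, 0],
    [[0, 0, 8], 0, 0],
    [[0, 0, 4], 0, 0],
    [[0, 0, 3], 0, 0]
  ]
}}

```text
clock: 8.42
tool_pos: [552.8, -22.3, 65.6]
eef_rot: [[0.991, -0.084, 0.101], [-0.087, -0.996, 0.029], [0.098, -0.038, -0.994]]
contact_force: [-0.9, 0.9, 1.1]
width: 0.5
```

```bash
python3 go.py 549 -21 32
```

```text
clk 8.4167 pos [552.8 -22.3  65.6] z [ 0.101  0.029 -0.994] y [-0.084 -0.996 -0.038] yaw -5.03 F [-0.9  0.9  1.1] w 0.5
delta tool [-7.2  0.3 33.1] len 33.9
```

Emit:
{"name": "step_arm", "arguments": {
  "steps": [
    [[-3, 0, 10], 0, 0],
    [[-2, 0, 8], 0, 0],
    [[-1, 0, 4], 0, 0],
    [[0, 0, 3], 0, 0],
    [[0, 0, 3], 0, 0]
  ]
}}

```text
clock: 8.83
tool_pos: [546.5, -18.7, 34.6]
eef_rot: [[0.992, -0.08, 0.098], [-0.083, -0.996, 0.029], [0.095, -0.037, -0.995]]
contact_force: [0.9, 0.0, 0.2]
width: 0.5
```

Emit:
{"name": "step_arm", "arguments": {
  "steps": [
    [[0, 0, 3], 0, 0],
    [[0, 0, 3], 0, 0]
  ]
}}

```text
clock: 9.0
tool_pos: [547.0, -18.2, 29.9]
eef_rot: [[0.992, -0.078, 0.097], [-0.081, -0.996, 0.028], [0.094, -0.036, -0.995]]
contact_force: [-13.7, 2.1, 38.9]
width: 0.4
```

Emit:
{"name": "step_arm", "arguments": {
  "steps": [
    [[0, 0, 3], 0, 0]
  ]
}}

```text
clock: 9.08
tool_pos: [547.0, -18.2, 29.9]
eef_rot: [[0.992, -0.076, 0.096], [-0.079, -0.996, 0.027], [0.093, -0.034, -0.995]]
contact_force: [-13.7, 1.6, 36.9]
width: 0.5
```

Emit:
{"name": "step_arm", "arguments": {
  "steps": [
    [[0, 0, -30], 0, 1],
    [[-15, 20, -38], 0, 1],
    [[-20, 25, -25], 0, 1],
    [[-10, 15, -10], 0, 1],
    [[-5, 5, 0], 0, 1],
    [[0, 0, 0], 0, 1]
  ]
}}

```text
clock: 9.58
tool_pos: [484.8, -81.4, 129.9]
eef_rot: [[0.992, -0.072, 0.102], [-0.075, -0.997, 0.026], [0.1, -0.034, -0.994]]
contact_force: [0.4, 0.4, 0.0]
width: 32.8
```

```bash
python3 snap.py w4; python3 - <<'E'
import cv2
a=cv2.imread("pics/scene0.png")[165:310,225:395]
cv2.imwrite("pics/sc2.png",cv2.resize(a,None,fx=4,fy=4,interpolation=2))
E
```

```text
9.6333 [485.54256715 -81.04040736 129.90472227] [[ 0.99215009 -0.07133768  0.10270901]
 [-0.07436263 -0.99689421  0.02592537]
 [ 0.10054056 -0.03335957 -0.99437354]] [-0.67041294  0.69995688 -0.35027136]
```

View pics/w4.png

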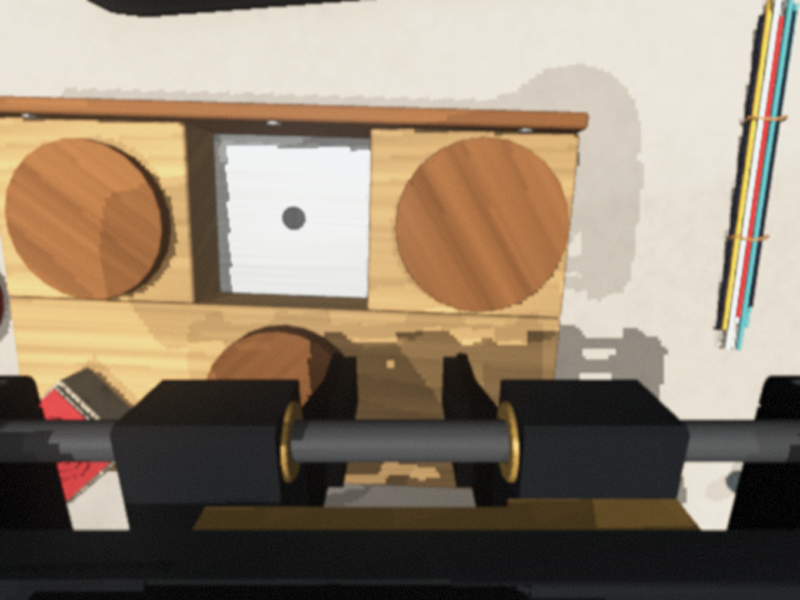

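View pics/sc2.png

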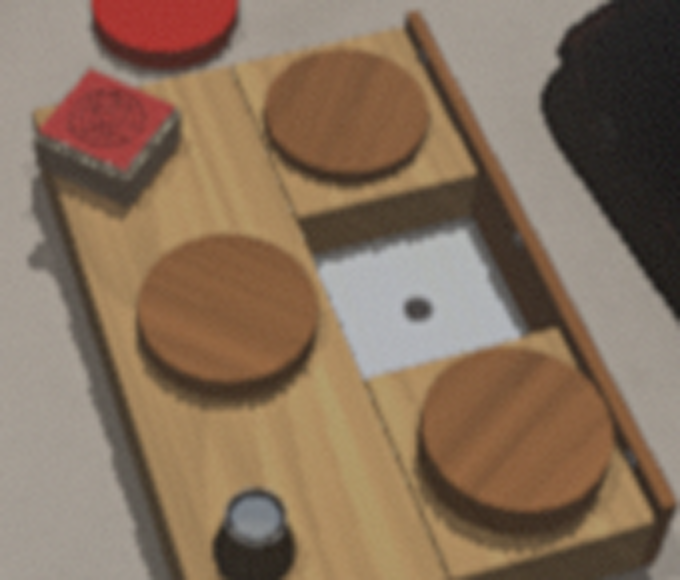

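```bash
python3 - <<'E'
from h import *
import pickle
i=pickle.load(open("w4.pkl","rb"))[0]
g=lambda u,v,z:onz(i,(u*.7-.15,v*.7-.15),z).round(1)
print('R',g(483,224,68),g(397,224,68),g(569,224,68),'L',g(84.5,218.5,56),'hole',g(293.5,217.5,15.3),'edges',g(191.5,217,46),g(369.5,217,46))
q=np.load('p2.npy');print(bw(q[:3],[(47,0,0)]))
E
python3 go.py 534 -124 130
```

```text
R [ 541.2 -121.7   68. ] [544.1 -82.4  68. ] [ 538.4 -160.6   68. ] L [557.5  72.7  56. ] hole [550.4 -21.1  15.3] edges [554.5  23.6  46. ] [547.9 -67.8  46. ]
[[550.36173235 -21.34988004   0.        ]]
clk 9.6333 pos [485.5 -81.  129.9] z [ 0.103  0.026 -0.994] y [-0.071 -0.997 -0.033] yaw -4.29 F [-0.7  0.7 -0.4] w 36.6
delta tool [51.3 39.4  3.8] len 64.8
```

Emit:
{"name": "step_arm", "arguments": {
  "steps": [
    [[5, 5, 0], -7, 1],
    [[15, 3, 0], -7, 1],
    [[16, 0, 0], -7, 1],
    [[10, -3, 0], -7, 1],
    [[5, -2, 0], -6, 1],
    [[0, 0, 0], 0, 1]
  ]
}}

```text
clock: 10.13
tool_pos: [537.4, -72.6, 128.1]
eef_rot: [[0.851, 0.517, 0.095], [0.517, -0.856, 0.025], [0.094, 0.028, -0.995]]
contact_force: [-0.6, -0.3, -0.2]
width: 76.7
```

```bash
python3 go.py 540 -122 100
```

```text
clk 10.1333 pos [537.4 -72.6 128.1] z [ 0.095  0.025 -0.995] y [ 0.517 -0.856  0.028] yaw 31.27 F [-0.6 -0.3 -0.2] w 76.7
delta tool [-26.   42.8  27. ] len 56.9
```

Emit:
{"name": "step_arm", "arguments": {
  "steps": [
    [[-9, 15, 6], 0, 1],
    [[-10, 16, 9], 0, 1],
    [[-5, 9, 8], 0, 1],
    [[-1, 2, 3], 0, 1],
    [[0, 0, 0], 0, 1],
    [[0, 0, 0], 0, 1]
  ]
}}

```text
clock: 10.63
tool_pos: [541.2, -119.1, 93.5]
eef_rot: [[0.856, 0.511, 0.086], [0.51, -0.86, 0.025], [0.087, 0.022, -0.996]]
contact_force: [-0.3, -0.6, 0.3]
width: 87.2
```

```bash
python3 snap.py w5;python3 go.py 540 -122 72
```

```text
10.6833 [ 541.21689115 -118.94152767   93.65131215] [[ 0.85525529  0.5110359   0.08591095]
 [ 0.5108939  -0.85927132  0.02530274]
 [ 0.08675142  0.02225108 -0.99598147]] [-0.44934345  0.05215491  0.80209279]
clk 10.6833 pos [ 541.2 -118.9   93.7] z [ 0.086  0.025 -0.996] y [ 0.511 -0.859  0.022] yaw 30.85 F [-0.4  0.1  0.8] w 86.7
delta tool [-4.5  1.5 21.4] len 21.9
```

View pics/w5.png

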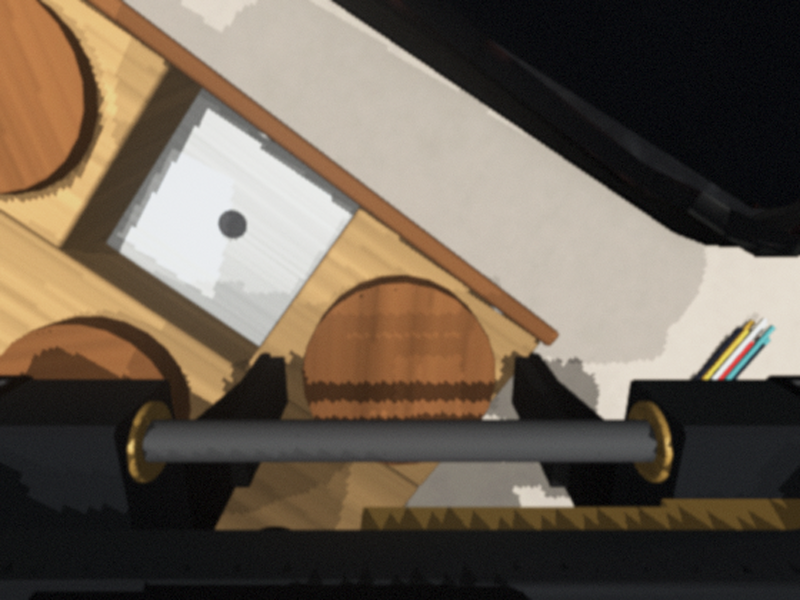

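Emit:
{"name": "step_arm", "arguments": {
  "steps": [
    [[-2, 0, 6], 0, 1],
    [[-1, 0, 6], 0, 1],
    [[-1, 1, 5], 0, 1],
    [[0, 0, 3], 0, 1],
    [[0, 0, 0], 0, 1]
  ]
}}

```text
clock: 11.1
tool_pos: [540.4, -119.7, 72.9]
eef_rot: [[0.854, 0.512, 0.089], [0.512, -0.859, 0.026], [0.089, 0.023, -0.996]]
contact_force: [0.6, 0.2, -0.9]
width: 87.1
```

```bash
python3 go.py 540 -122 72
```

```text
clk 11.1 pos [ 540.4 -119.7   72.9] z [ 0.089  0.026 -0.996] y [ 0.512 -0.859  0.023] yaw 30.94 F [ 0.6  0.2 -0.9] w 87.1
delta tool [-1.6  1.7  0.8] len 2.5
```

Close.

Emit:
{"name": "step_arm", "arguments": {
  "steps": [
    [[-1, 1, 1], 0, 0],
    [[0, 0, 0], 0, 0],
    [[0, 0, 0], 0, 0],
    [[0, 0, 0], 0, 0]
  ]
}}

```text
clock: 11.43
tool_pos: [540.1, -121.0, 71.5]
eef_rot: [[0.854, 0.512, 0.088], [0.512, -0.858, 0.026], [0.089, 0.023, -0.996]]
contact_force: [-0.4, -1.0, -1.2]
width: 79.6
```

Emit:
{"name": "step_arm", "arguments": {
  "steps": [
    [[0, 0, -6], 0, 0],
    [[0, 0, -10], 0, 0],
    [[0, 0, -10], 0, 0],
    [[0, 0, -4], 0, 0]
  ]
}}

```text
clock: 11.77
tool_pos: [536.1, -121.9, 102.8]
eef_rot: [[0.855, 0.512, 0.085], [0.512, -0.859, 0.026], [0.086, 0.021, -0.996]]
contact_force: [-0.4, 0.3, -1.2]
width: 79.0
```

```bash
python3 snap.py w6;python3 go.py 550 -21.5 100
```

```text
11.8167 [ 536.46444464 -121.88945964  103.40593887] [[ 0.85459521  0.51208443  0.08623553]
 [ 0.51190616 -0.85865213  0.02585742]
 [ 0.0872875   0.02204687 -0.99593917]] [-0.42085201  0.61375004 -1.24601333]
clk 11.8167 pos [ 536.5 -121.9  103.4] z [ 0.086  0.026 -0.996] y [ 0.512 -0.859  0.022] yaw 30.92 F [-0.4  0.6 -1.2] w 79.0
delta tool [ 62.7 -79.3   7.2] len 101.4
```

View pics/w6.png

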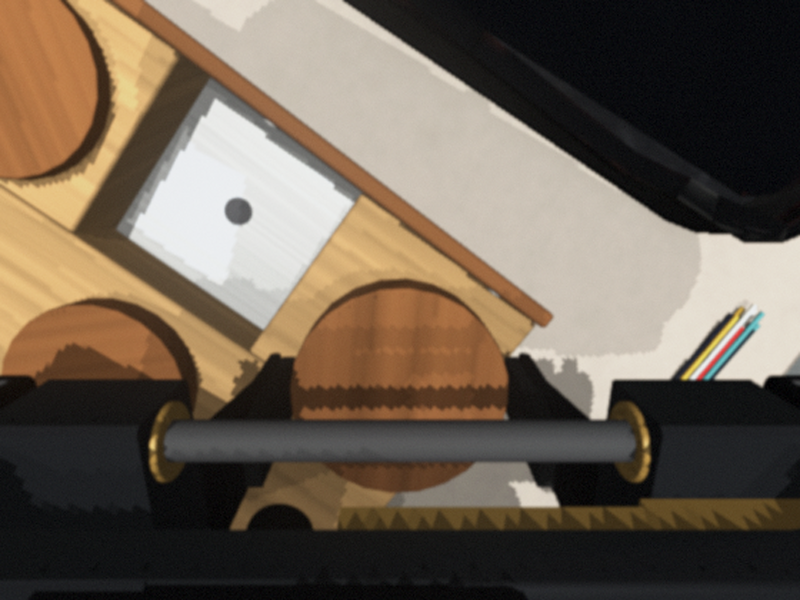

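```bash
python3 - <<'E'
from h import *
import pickle
i=pickle.load(open("w6.pkl","rb"))[0]
a=onz(i,(400*.7,281*.7),100);b=onz(i,(400*.7,490*.7),100);print(a,b,(a+b)/2,np.linalg.norm(a-b))
E
```

```text
[ 572.2946915  -101.04309242  100.        ] [ 503.22323895 -142.17782047  100.        ] [ 537.75896523 -121.61045644  100.        ] 80.39235914136009
```

Emit:
{"name": "step_arm", "arguments": {
  "steps": [
    [[12, -15, 0], 0, 0],
    [[17, -22, 0], 0, 0],
    [[17, -21, 0], 0, 0],
    [[11, -13, 0], 0, 0],
    [[3, -4, 0], 0, 0],
    [[0, 0, 0], 0, 0]
  ]
}}

```text
clock: 12.32
tool_pos: [550.7, -24.1, 111.0]
eef_rot: [[0.856, 0.508, 0.093], [0.508, -0.861, 0.027], [0.093, 0.024, -0.995]]
contact_force: [0.2, -0.3, -1.8]
width: 79.4
```

```bash
python3 go.py 550 -21.5 80
```

```text
clk 12.3167 pos [550.7 -24.1 111. ] z [ 0.093  0.027 -0.995] y [ 0.508 -0.861  0.024] yaw 30.7 F [ 0.2 -0.3 -1.8] w 79.4
delta tool [-2.1 -3.3 30.9] len 31.1
```

Emit:
{"name": "step_arm", "arguments": {
  "steps": [
    [[-1, -1, 10], 0, 0],
    [[-1, -1, 10], 0, 0],
    [[-1, -1, 6], 0, 0],
    [[0, 0, 2], 0, 0],
    [[0, 0, 0], 0, 0]
  ]
}}

```text
clock: 12.73
tool_pos: [547.8, -25.0, 80.1]
eef_rot: [[0.858, 0.506, 0.092], [0.506, -0.862, 0.027], [0.093, 0.023, -0.995]]
contact_force: [0.3, -0.4, -0.2]
width: 79.2
```

```bash
python3 snap.py w7;python3 go.py 549.2 -21.7 65
```

```text
12.7833 [547.73810118 -24.97775255  80.2345459 ] [[ 0.85787253  0.5056479   0.09151464]
 [ 0.50548159 -0.86242396  0.02670712]
 [ 0.09242882  0.02334766 -0.99544553]] [ 0.91571009 -0.97955395 -1.16188968]
clk 12.7833 pos [547.7 -25.   80.2] z [ 0.092  0.027 -0.995] y [ 0.506 -0.862  0.023] yaw 30.51 F [ 0.9 -1.  -1.2] w 79.0
delta tool [ 1.5 -2.4 15.4] len 15.7
```

View pics/w7.png

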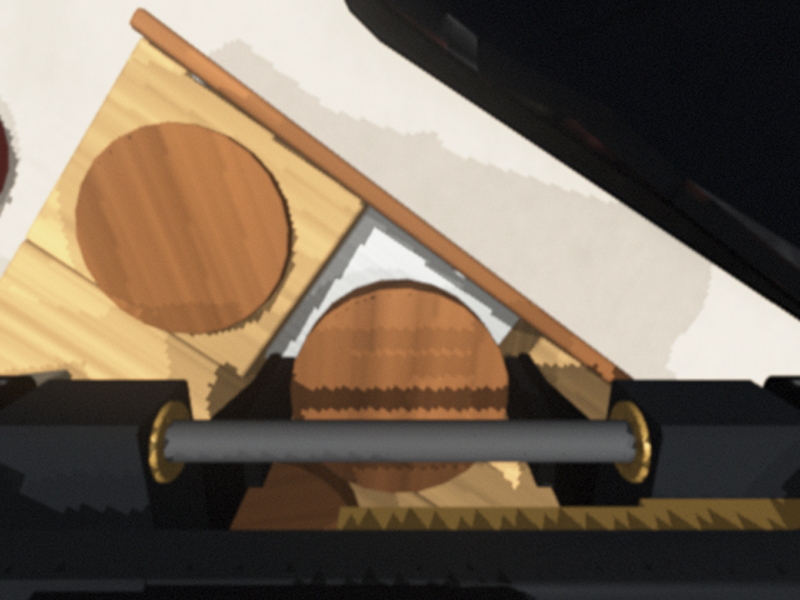

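Emit:
{"name": "step_arm", "arguments": {
  "steps": [
    [[1, -2, 3], 0, 0],
    [[1, -1, 3], 0, 0],
    [[0, 0, 3], 0, 0]
  ]
}}

```text
clock: 13.03
tool_pos: [549.7, -21.8, 71.8]
eef_rot: [[0.858, 0.504, 0.094], [0.504, -0.863, 0.027], [0.095, 0.024, -0.995]]
contact_force: [0.4, -0.3, -1.7]
width: 78.7
```

```bash
python3 go.py 549.2 -21.7 65
```

```text
clk 13.0333 pos [549.7 -21.8  71.8] z [ 0.094  0.027 -0.995] y [ 0.504 -0.863  0.024] yaw 30.43 F [ 0.4 -0.3 -1.7] w 78.7
delta tool [-1.1 -0.5  6.7] len 6.8
```

Emit:
{"name": "step_arm", "arguments": {
  "steps": [
    [[-1, 0, 3], 0, 0],
    [[0, 0, 3], 0, 0],
    [[0, 0, 1], 0, 0]
  ]
}}

```text
clock: 13.28
tool_pos: [549.6, -21.9, 63.9]
eef_rot: [[0.858, 0.505, 0.094], [0.504, -0.863, 0.027], [0.095, 0.024, -0.995]]
contact_force: [-0.1, 0.1, -1.2]
width: 79.0
```

```bash
python3 go.py 549.2 -21.7 65
```

```text
clk 13.2833 pos [549.6 -21.9  63.9] z [ 0.094  0.027 -0.995] y [ 0.505 -0.863  0.024] yaw 30.44 F [-0.1  0.1 -1.2] w 79.0
delta tool [-0.2 -0.4 -1.2] len 1.2
```

Release, then lift.

Emit:
{"name": "step_arm", "arguments": {
  "steps": [
    [[0, 0, 0], 0, 1],
    [[0, 0, -1], 0, 1],
    [[0, 0, -1], 0, 1],
    [[0, 0, -8], 0, 1],
    [[0, 0, -20], 0, 1],
    [[-15, 0, -20], 0, 1],
    [[-20, 0, -10], 0, 1],
    [[-10, 0, 0], 0, 1]
  ]
}}

```text
clock: 13.95
tool_pos: [508.1, -45.8, 125.0]
eef_rot: [[0.856, 0.508, 0.1], [0.508, -0.861, 0.027], [0.1, 0.028, -0.995]]
contact_force: [-0.3, 0.6, 0.2]
width: 86.9
```

```bash
python3 snap.py w8;python3 go.py 557 72.7 120
```

```text
14.0 [506.63805584 -46.26825466 124.12495998] [[ 0.85640448  0.50683402  0.09844103]
 [ 0.50686517 -0.86161604  0.0265613 ]
 [ 0.09828054  0.02714911 -0.99478835]] [-1.77512881 -0.72236956 -0.67933708]
clk 14.0 pos [506.6 -46.3 124.1] z [ 0.098  0.027 -0.995] y [ 0.507 -0.862  0.027] yaw 30.62 F [-1.8 -0.7 -0.7] w 87.1
delta tool [103.  -77.1  12.2] len 129.3
```

View pics/w8.png

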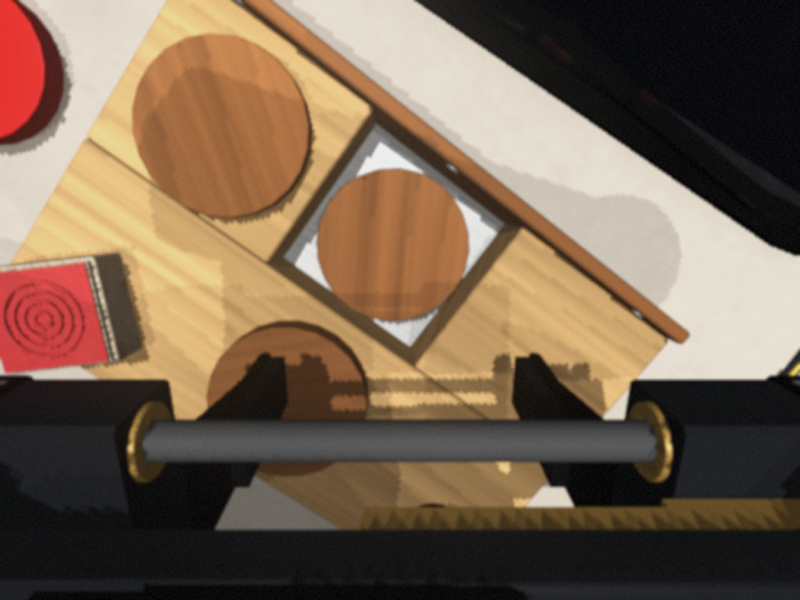

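```bash
python3 - <<'E'
from h import *
import pickle
i,im=pickle.load(open("w8.pkl","rb"))
cv2.imwrite("pics/c8.png",cv2.resize(im[60:260,80:380,::-1],None,fx=2.6,fy=2.6,interpolation=2))
for z in(46+10,):
    a=onz(i,(132*.7,125*.7),z);b=onz(i,(311*.7,125*.7),z);print('L',(a+b)/2,np.linalg.norm(a-b))
for z in(15.3,25,31,37.3):
    a=onz(i,(317*.7,245*.7),z);b=onz(i,(469*.7,245*.7),z);print(z,(a+b)/2,np.linalg.norm(a-b))
E
```

```text
L [557.47999103  73.66968817  56.        ] 80.17157893557838
15.3 [547.51971508 -22.77053857  15.3       ] 86.15934552524078
25 [548.10241619 -22.2408825   25.        ] 83.01532532720512
31 [548.46284986 -21.91326019  31.        ] 81.07057056553357
37.3 [548.84130522 -21.56925677  37.3       ] 79.0285780657785
```

View pics/c8.png

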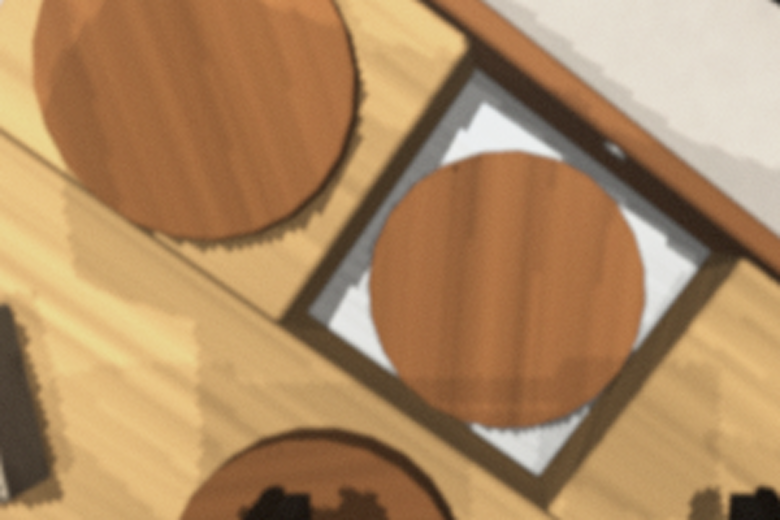

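Emit:
{"name": "step_arm", "arguments": {
  "steps": [
    [[15, -12, 0], 0, 1],
    [[25, -19, 2], 0, 1],
    [[25, -19, 4], 0, 1],
    [[22, -16, 6], 0, 1],
    [[10, -7, 8], 0, 1],
    [[3, -2, 8], 0, 1],
    [[0, 0, 0], 0, 1]
  ]
}}

```text
clock: 14.58
tool_pos: [559.8, 73.7, 103.1]
eef_rot: [[0.858, 0.503, 0.102], [0.503, -0.864, 0.027], [0.101, 0.028, -0.994]]
contact_force: [0.1, -0.5, 0.3]
width: 86.9
```

```bash
python3 snap.py w9;python3 go.py 556.5 72.7 80
```

```text
14.6333 [559.72234837  73.21724803 103.61732401] [[ 0.85856037  0.50249107  0.10186662]
 [ 0.50253044 -0.86413291  0.02715652]
 [ 0.10167221  0.02787556 -0.99442733]] [ 0.60933305 -0.0854956   0.26563815]
clk 14.6333 pos [559.7  73.2 103.6] z [ 0.102  0.027 -0.994] y [ 0.502 -0.864  0.028] yaw 30.34 F [ 0.6 -0.1  0.3] w 87.4
delta tool [-5.4 -1.8 23.1] len 23.8
```

View pics/w9.png

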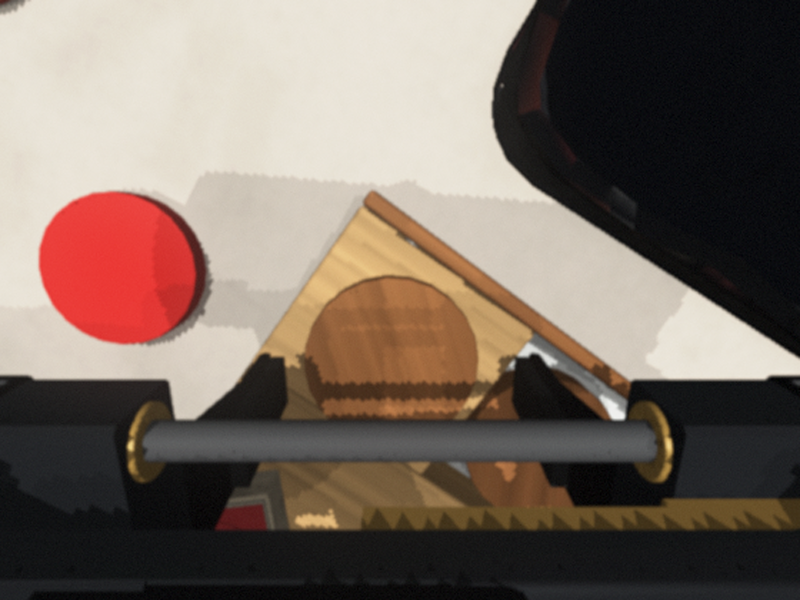

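Emit:
{"name": "step_arm", "arguments": {
  "steps": [
    [[-3, -2, 8], 0, 1],
    [[-2, -1, 8], 0, 1],
    [[-1, -1, 6], 0, 1],
    [[0, 0, 4], 0, 1],
    [[0, 0, 2], 0, 1],
    [[0, 0, 0], 0, 1]
  ]
}}

```text
clock: 15.13
tool_pos: [552.1, 69.6, 71.3]
eef_rot: [[0.862, 0.498, 0.098], [0.498, -0.867, 0.025], [0.097, 0.027, -0.995]]
contact_force: [-0.4, 0.6, 0.0]
width: 86.9
```

```bash
python3 snap.py w10;python3 go.py 557.5 73.2 51
```

```text
15.1833 [552.18003949  69.64600119  71.48128778] [[ 0.86180871  0.49764021  0.09818336]
 [ 0.49774104 -0.86695897  0.02521888]
 [ 0.09767087  0.02713604 -0.99484875]] [ 0.3417727  -0.63235941 -0.21010445]
clk 15.1833 pos [552.2  69.6  71.5] z [ 0.098  0.025 -0.995] y [ 0.498 -0.867  0.027] yaw 30.01 F [ 0.3 -0.6 -0.2] w 86.8
delta tool [ 4.4 -1.  21. ] len 21.5
```

View pics/w10.png

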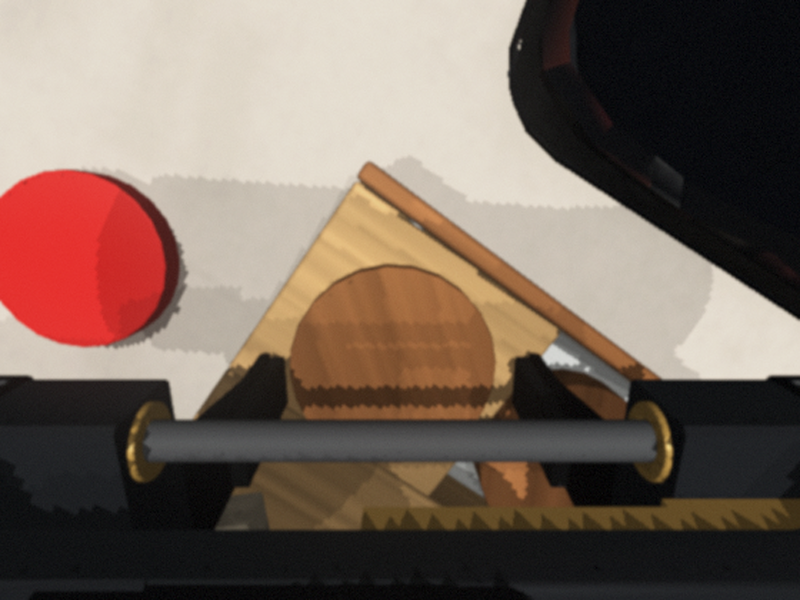

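Emit:
{"name": "step_arm", "arguments": {
  "steps": [
    [[2, -2, 2], 0, 1],
    [[2, -1, 2], 0, 1],
    [[0, 0, 2], 0, 1],
    [[0, 0, 0], 0, 1]
  ]
}}

```text
clock: 15.52
tool_pos: [556.0, 75.0, 66.5]
eef_rot: [[0.862, 0.497, 0.101], [0.498, -0.867, 0.026], [0.101, 0.028, -0.995]]
contact_force: [-0.8, 0.8, -0.1]
width: 87.1
```

```bash
python3 go.py 557.5 73.2 51
```

```text
clk 15.5167 pos [556.   75.   66.5] z [ 0.101  0.026 -0.995] y [ 0.497 -0.867  0.028] yaw 30.01 F [-0.8  0.8 -0.1] w 87.1
delta tool [-1.2  1.9 15.5] len 15.6
```

Emit:
{"name": "step_arm", "arguments": {
  "steps": [
    [[-1, 0, 2], 0, 1],
    [[0, 0, 0], 0, 0],
    [[0, 0, 0], 0, 0],
    [[0, 0, 0], 0, 0],
    [[0, 0, 0], 0, 0]
  ]
}}

```text
clock: 15.93
tool_pos: [555.7, 74.9, 64.4]
eef_rot: [[0.861, 0.498, 0.102], [0.498, -0.867, 0.027], [0.101, 0.028, -0.994]]
contact_force: [0.2, -0.5, -0.3]
width: 79.4
```

Emit:
{"name": "step_arm", "arguments": {
  "steps": [
    [[0, 0, -5], 0, 0],
    [[0, 0, -8], 0, 0],
    [[0, 0, -8], 0, 0],
    [[0, 0, -3], 0, 0]
  ]
}}

```text
clock: 16.27
tool_pos: [552.0, 73.8, 89.3]
eef_rot: [[0.862, 0.498, 0.099], [0.498, -0.867, 0.025], [0.098, 0.027, -0.995]]
contact_force: [0.1, 0.1, -1.1]
width: 78.7
```

```bash
python3 snap.py w11;python3 go.py 549.5 -21.5 90
```

```text
16.3167 [552.29351799  73.89031829  89.72951408] [[ 0.86162193  0.49765485  0.09973611]
 [ 0.49774136 -0.86694178  0.02579718]
 [ 0.09930349  0.02741537 -0.99467945]] [ 1.22689315  0.19257379 -0.09356089]
clk 16.3167 pos [552.3  73.9  89.7] z [ 0.1    0.026 -0.995] y [ 0.498 -0.867  0.027] yaw 30.01 F [ 1.2  0.2 -0.1] w 79.0
delta tool [-49.9  81.3  -3. ] len 95.4
```

View pics/w11.png

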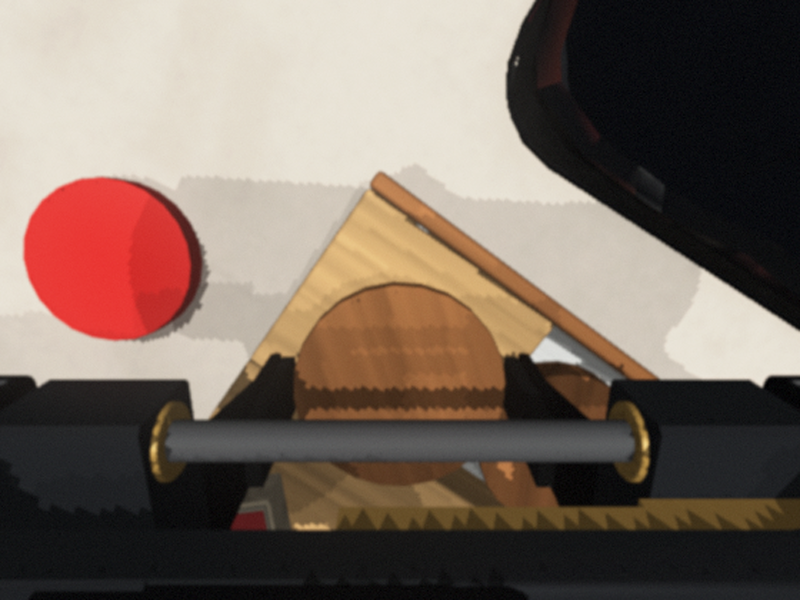

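```bash
python3 - <<'E'
from h import *
import pickle
i=pickle.load(open("w11.pkl","rb"))[0]
a=onz(i,(400*.7,284*.7),81.3);b=onz(i,(400*.7,485*.7),81.3);print(a,b,(a+b)/2,np.linalg.norm(a-b))
E
```

```text
[587.00135204  92.92206718  81.3       ] [518.15518823  53.45773671  81.3       ] [552.57827014  73.18990194  81.3       ] 79.35507324380089
```

Emit:
{"name": "step_arm", "arguments": {
  "steps": [
    [[-9, 14, 0], 0, 0],
    [[-14, 23, 0], 0, 0],
    [[-14, 23, 0], 0, 0],
    [[-9, 15, 0], 0, 0],
    [[-3, 5, 0], 0, 0],
    [[0, 0, 0], 0, 0]
  ]
}}

```text
clock: 16.82
tool_pos: [551.1, -21.6, 90.0]
eef_rot: [[0.859, 0.501, 0.105], [0.501, -0.865, 0.028], [0.106, 0.028, -0.994]]
contact_force: [-0.3, 0.6, 0.1]
width: 78.6
```

```bash
python3 go.py 549.5 -21.5 75
```

```text
clk 16.8167 pos [551.1 -21.6  90. ] z [ 0.105  0.028 -0.994] y [ 0.501 -0.865  0.028] yaw 30.22 F [-0.3  0.6  0.1] w 78.6
delta tool [-2.9 -1.3 14.7] len 15.1
```

Emit:
{"name": "step_arm", "arguments": {
  "steps": [
    [[-1, -1, 6], 0, 0],
    [[-1, 0, 6], 0, 0],
    [[0, 0, 4], 0, 0],
    [[0, 0, 2], 0, 0],
    [[0, 0, 0], 0, 0]
  ]
}}

```text
clock: 17.23
tool_pos: [550.9, -18.7, 70.0]
eef_rot: [[0.858, 0.503, 0.106], [0.503, -0.864, 0.029], [0.106, 0.028, -0.994]]
contact_force: [-0.4, -0.6, -1.1]
width: 78.8
```

```bash
python3 snap.py w12; python3 go.py 550 -20.8 62.5
```

```text
17.2833 [550.96356187 -18.63401775  70.16222461] [[ 0.85789294  0.5028119   0.10582953]
 [ 0.50276872 -0.86393282  0.0290464 ]
 [ 0.10603448  0.02828908 -0.99395997]] [ 0.31142448  0.60708372 -0.62710131]
clk 17.2833 pos [551.  -18.6  70.2] z [ 0.106  0.029 -0.994] y [ 0.503 -0.864  0.028] yaw 30.37 F [ 0.3  0.6 -0.6] w 78.7
delta tool [-2.7  1.2  7.5] len 8.0
```

View pics/w12.png

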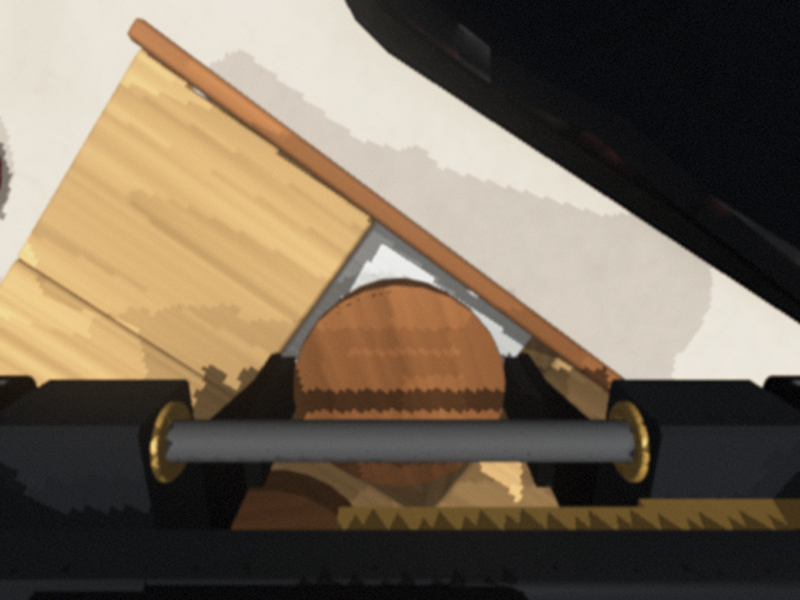

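Emit:
{"name": "step_arm", "arguments": {
  "steps": [
    [[-2, 1, 3], 0, 0],
    [[-1, 0, 2], 0, 0],
    [[0, 0, 1], 0, 0]
  ]
}}

```text
clock: 17.53
tool_pos: [549.9, -20.0, 63.6]
eef_rot: [[0.857, 0.504, 0.107], [0.504, -0.863, 0.029], [0.107, 0.029, -0.994]]
contact_force: [0.2, -0.2, 0.1]
width: 78.9
```

```bash
python3 go.py 550 -20.8 62.5
```

```text
clk 17.5333 pos [549.9 -20.   63.6] z [ 0.107  0.029 -0.994] y [ 0.504 -0.863  0.029] yaw 30.47 F [ 0.2 -0.2  0.1] w 78.9
delta tool [-0.5  0.7  1.1] len 1.4
```

Emit:
{"name": "step_arm", "arguments": {
  "steps": [
    [[0, 1, 0], 0, 0],
    [[0, 0, 0], 0, 1],
    [[0, 0, 0], 0, 1],
    [[0, 0, -2], 0, 1],
    [[0, 0, -10], 0, 1],
    [[-10, 0, -20], 0, 1],
    [[-20, 0, -20], 0, 1],
    [[-15, 0, 0], 0, 1]
  ]
}}

```text
clock: 18.2
tool_pos: [508.9, -44.8, 114.7]
eef_rot: [[0.855, 0.507, 0.11], [0.507, -0.861, 0.029], [0.11, 0.031, -0.993]]
contact_force: [0.3, -0.0, 0.7]
width: 87.5
```

```bash
python3 snap.py w13;python3 go.py 550 -20.8 100; python3 - <<'E'
from h import *
cv2.imwrite("pics/s13.png",cv2.resize(ctrl.camera("scene")[150:330,210:410,::-1],None,fx=3.3,fy=3.3,interpolation=2))
E
```

```text
18.25 [505.46083803 -45.83903361 112.98348772] [[ 0.85652999  0.50515259  0.10572246]
 [ 0.50516718 -0.86254651  0.02862936]
 [ 0.10565273  0.0288856  -0.99398346]] [-3.05801531 -1.58364318  0.09423708]
clk 18.25 pos [505.5 -45.8 113. ] z [ 0.106  0.029 -0.994] y [ 0.505 -0.863  0.029] yaw 30.53 F [-3.1 -1.6  0.1] w 86.7
delta tool [49.4  0.5 18.3] len 52.7
```

View pics/w13.png

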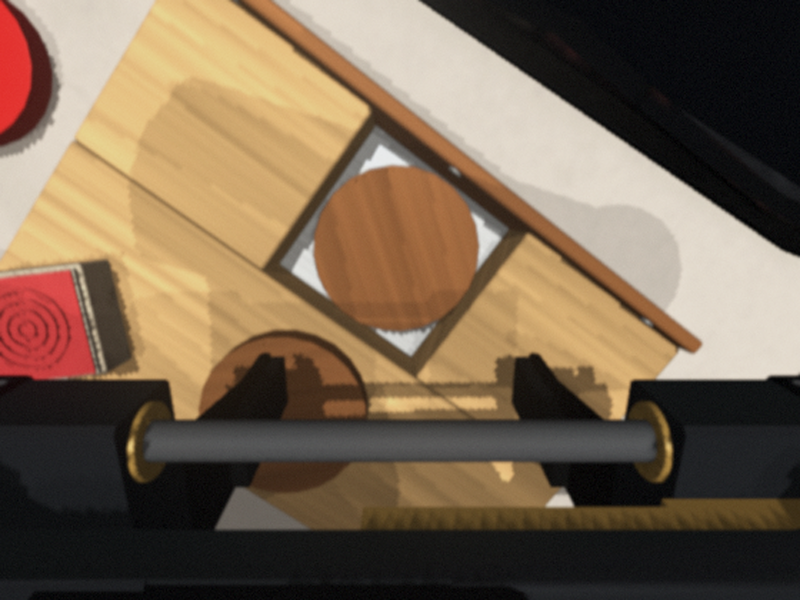

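View pics/s13.png

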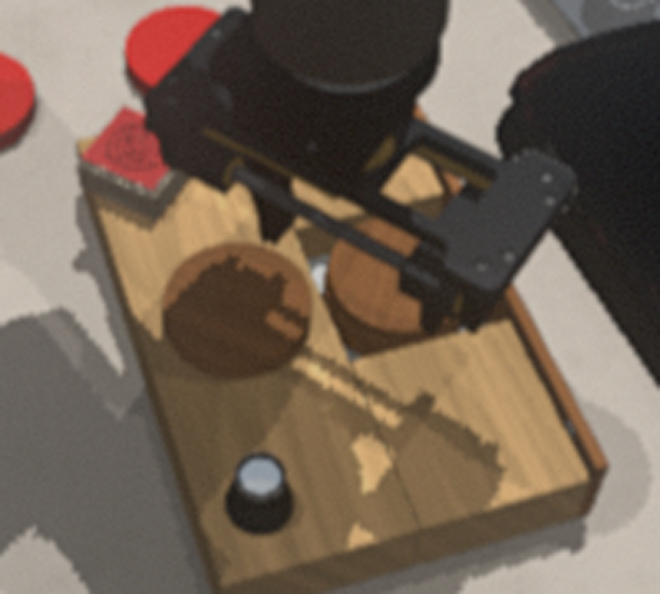

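```bash
python3 - <<'E'
from h import *
import pickle
i=pickle.load(open("w13.pkl","rb"))[0]
for z in(40,44,47,50):
    a=onz(i,(314*.7,248*.7),z);b=onz(i,(479*.7,248*.7),z);print(z,(a+b)/2,np.linalg.norm(a-b))
E
python3 go.py 549 -21 85
```

```text
40 [550.80667014 -22.09383766  40.        ] 81.52807145292648
44 [551.01261119 -21.84471288  44.        ] 80.11916747544568
47 [551.16706697 -21.6578693   47.        ] 79.06248949233508
50 [551.32152275 -21.47102571  50.        ] 78.00581150922444
clk 18.3 pos [506.4 -45.4 112.3] z [ 0.105  0.028 -0.994] y [ 0.505 -0.863  0.029] yaw 30.52 F [ 0.2  0.4 -0.5] w 87.1
delta tool [46.  -0.3 32.3] len 56.2
```

Emit:
{"name": "step_arm", "arguments": {
  "steps": [
    [[10, 0, 3], 0, 0],
    [[16, 0, 5], 0, 0],
    [[14, 0, 6], 0, 0],
    [[5, 0, 6], 0, 0],
    [[0, 0, 4], 0, 0],
    [[0, 0, 0], 0, 0],
    [[0, 0, 0], 0, 0],
    [[0, 0, 0], 0, 0]
  ]
}}

```text
clock: 18.97
tool_pos: [554.0, -18.3, 90.8]
eef_rot: [[0.856, 0.506, 0.106], [0.507, -0.862, 0.028], [0.105, 0.03, -0.994]]
contact_force: [0.1, -1.0, -0.1]
width: 41.7
```

```bash
python3 go.py 549 -21 65
```

```text
clk 18.9667 pos [554.  -18.3  90.8] z [ 0.106  0.028 -0.994] y [ 0.506 -0.862  0.03 ] yaw 30.62 F [ 0.1 -1.  -0.1] w 41.7
delta tool [-8.4 -1.  25.1] len 26.4
```

Emit:
{"name": "step_arm", "arguments": {
  "steps": [
    [[-3, 0, 5], 0, 0],
    [[-3, 0, 5], 0, 0],
    [[-2, 0, 5], 0, 0],
    [[0, 0, 3], 0, 0],
    [[0, 0, 2], 0, 0],
    [[0, 0, 1], 0, 0]
  ]
}}

```text
clock: 19.47
tool_pos: [547.0, -23.2, 67.2]
eef_rot: [[0.857, 0.505, 0.105], [0.505, -0.862, 0.028], [0.104, 0.029, -0.994]]
contact_force: [-0.5, 0.0, 0.3]
width: 4.1
```

Emit:
{"name": "step_arm", "arguments": {
  "steps": [
    [[0, 0, 2], 0, 0],
    [[0, 0, 2], 0, 0]
  ]
}}

```text
clock: 19.63
tool_pos: [547.7, -23.2, 63.1]
eef_rot: [[0.857, 0.505, 0.105], [0.505, -0.862, 0.028], [0.105, 0.029, -0.994]]
contact_force: [0.3, -0.6, 0.0]
width: 0.6
```

Emit:
{"name": "step_arm", "arguments": {
  "steps": [
    [[0, 0, 2], 0, 0],
    [[0, 0, 2], 0, 0]
  ]
}}

```text
clock: 19.8
tool_pos: [547.9, -23.1, 62.1]
eef_rot: [[0.856, 0.507, 0.104], [0.507, -0.862, 0.027], [0.103, 0.03, -0.994]]
contact_force: [-9.7, 2.7, 22.0]
width: 0.4
```

Emit:
{"name": "step_arm", "arguments": {
  "steps": [
    [[0, 0, -5], 0, 0],
    [[0, 0, -20], 0, 0],
    [[-15, -5, -35], 0, 0],
    [[-20, -10, -30], 0, 0],
    [[-25, -15, -20], 0, 0],
    [[-25, -25, 0], 0, 0],
    [[-15, -15, 0], 0, 0],
    [[0, 0, 0], 0, 0]
  ]
}}

```text
clock: 20.47
tool_pos: [413.9, -16.2, 164.9]
eef_rot: [[0.856, 0.506, 0.111], [0.506, -0.862, 0.028], [0.11, 0.032, -0.993]]
contact_force: [0.3, 0.1, 0.0]
width: 0.4
```

```bash
python3 snap.py w14; python3 - <<'E'
from h import *
a=cv2.resize(ctrl.camera("scene")[150:330,210:410,::-1],None,fx=2,fy=2);b=cv2.resize(ctrl.camera("top")[120:270,220:420,::-1],None,fx=2,fy=2)
b=cv2.copyMakeBorder(b,0,a.shape[0]-b.shape[0],0,0,0);cv2.imwrite("pics/f14.png",np.hstack([a,b]))
E
```

```text
20.5167 [415.68983003 -16.11975329 165.27534804] [[ 0.85512907  0.50616193  0.11204635]
 [ 0.50644884 -0.86181486  0.0280129 ]
 [ 0.11074227  0.0327911  -0.99330806]] [-0.24199662 -1.03181066 -0.09495806]
```

View pics/w14.png

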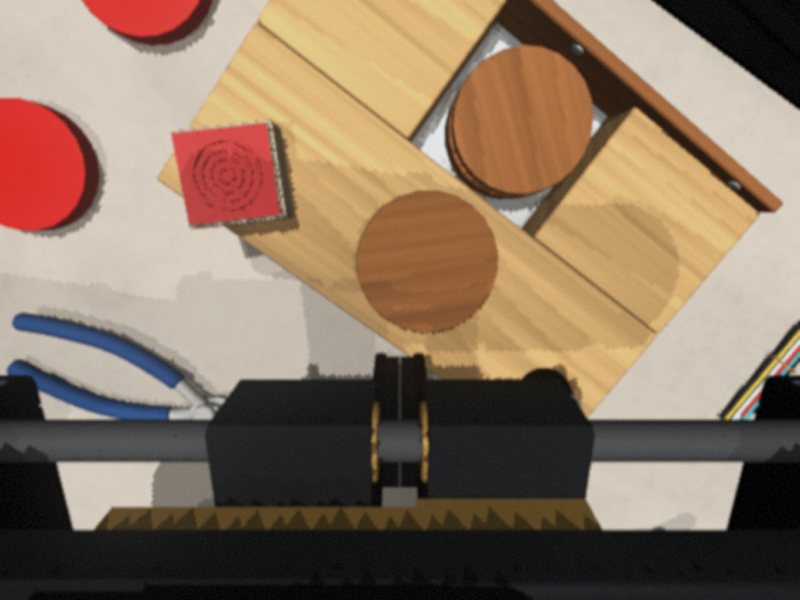

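View pics/f14.png

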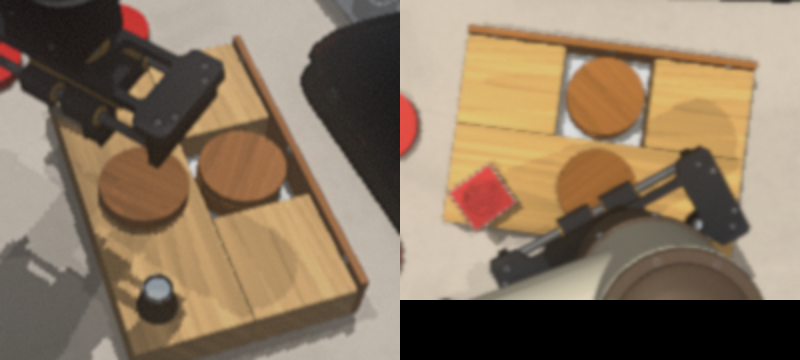

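The final views show the two discs stacked in the bay, at (520,120) in the wrist view. The mid disc lies untouched on the deck at (427,260), and the gripper is clear of everything.

```bash
python3 -c "
from station import ctrl
print(ctrl.close_job())"
```

```text
the job is handed in; nothing more can be done
None
```

The thick (22 mm) and thin (10 mm) discs are stacked flat in the bay, thick one underneath, and the job is handed in. The mid disc is where it started on the near deck, clear of the bay, and I didn't touch the red look-alikes.

- **Depth:** touching the deck and then the bay floor gave about 30.7 mm. Two camera views gave about 29.6 mm, roughly 1 mm less. Both are nearest to 32 mm (22 + 10); the next closest pair is 26 mm (16 + 10), and the halfway point between the two is 29 mm. The camera figure clears that by only 0.6 mm, so I relied on the touch measurement.
- **Level:** a light touch on the pile read about 1.4–1.6 mm above the deck, where about 1.3 mm is expected for 32 mm of discs in that depth. The pile therefore stands slightly proud rather than exactly flush. The apparent disc size in the last close wrist picture put its top at about 44–47 mm, against a deck height of 46 mm.
- **Other checks:** the last pictures show both discs lying flat and the gripper clear. The hand-over was at about 20.6 s. The highest force I read was about 41 N in total at the fingertips, while touching the floor and the deck.
- **Tool tilt:** the tool leaned up to about 6° during the moves. It had no visible effect on either grasp or placement.

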